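# Clamp the lid of the butterfly case

### The job

Lock the clear lid on the blue butterfly case for the drive home: with the back of a finger push the yellow clamp strap round over the lid until it rests against the steel stop post, and only then push the red cam lever down flat with a fingertip so that its cam presses on the lid. Nothing needs gripping: do not lift or shift the lid, do not lean on it, leave everything else on the table where it stands, and finish clear of it all.

Things in the scene. Friction and masses are not known exactly. Their poses are not given: they have to be found in the camera images.
- case: fixed blue specimen case (160 x 200 mm, walls 5 mm) screwed on a plywood board 270 x 250 x 12 mm; origin under the board's centre, on the table. Its -x side (nearer the robot) carries the steel stop post (14 mm thick, axis at x -105, y -20 mm in this frame, top 104 mm above the table); its +x side carries the strap's pivot post. The case rim is 70 mm above the table.
- lid: loose clear plastic lid, 164 x 204 x 6 mm, lying on the case rim and located in it by a skirt with about 2 mm of play; origin under its slab's centre, its top face 76 mm above the table. Must not be shifted or lifted.
- strap (a joint): angle (rad) of the yellow clamp strap about its vertical pivot: 0 = over the lid, along the case's -x direction, against the stop post (end of travel, cannot go further); grows as it swings out to the case's +y side; stiff hinge that stays where it is left, about 1.5 N at its end moves it; starts 0.9 to 1.25.
- strap_pivot (a point): on the strap's vertical pivot axis, mid-thickness of the strap (96 mm above the table), 105 mm from the case's centre along its +x.
- strap_end (a point): on the strap's centre line 180 mm from the pivot, mid-thickness. The strap is a flat level bar 26 mm wide and 12 mm thick (90 to 102 mm above the table, so 14 mm clear above the lid) that reaches 220 mm from the pivot; it moves only level, round the pivot. The 40 mm before and after this point are free to be pushed on the side.
- lever_hinge (a point): axis of the red cam lever, on the strap 95 mm from the pivot, 106 mm above the table; the axis is level and square to the strap. Moves with the strap.
- lever (a joint): angle (rad) of the red cam lever: 0 = raised 60 degrees above the strap, leaning towards the strap's free end; 1.05 = flat along the strap (end of travel); grows as its free end is pushed down, towards the strap's free end; stiff hinge that stays where it is left, about 4 N square to the pad moves it, a little more when the cam meets the lid over the last 20 degrees. Starts 0 to 0.2.
- lever_pad (a point): middle of the lever's pad (34 x 24 x 8 mm, mid-thickness), 60 mm from the lever's hinge; the lever's end is 80 mm from the hinge. When flat the pad lies on the strap, its top 110 mm above the table.
- cam: steel cam disc (36 mm diameter, 12 mm wide) fixed to the lever under its hinge, inside the strap; it clears the lid while the lever is up and presses on the lid when the strap is over and the lever flat; origin on the lever's hinge.
- tape: bystander: pink roll of tape lying flat, 60 mm diameter, 22 mm high, left of the case, lower than the strap; origin under its centre.
- vial: bystander: small vial with white cap, 28 mm diameter, 55 mm high, right of the case; origin under its centre.
- pinblock: bystander: black foam block with pins, 50 x 60 x 30 mm (pins to 48 mm), right of the case; origin under its centre.
- tweezers: bystander: steel tweezers lying flat, 150 mm long, 6 mm high, on the far left of the case; origin under the middle of the handle.
- mug: bystander: green mug, 80 mm diameter, 90 mm high; origin under its centre.
- jar: bystander: glass jar with white cap, 84 mm diameter, 120 mm high; origin under its centre.
- limebox: bystander: lime green box, 80 x 110 x 45 mm; origin under its centre.

How it is judged:
By the outcome, as a careful person would: the job done as asked, in the order asked, and still so for the second after the job is handed in, with the robot touching nothing.
It also fails if it takes over 58 s, if anything falls off the work surface, if the arm or the gripper's body presses on something with over 40 N, if the wrist force passes 120 N, or if a joint passes its speed limit or range.

### The arm

A 6-joint arm with a two-finger parallel gripper is mounted at the origin on the work surface. World frame = base frame: x ahead of the robot, y to its left, z up, the work surface at z = 0. Lengths are in m, angles in rad, forces in N, time in s.
With the tool pointing down it reaches from about 0.275 to 0.825 m from the base axis. Payload 4.9 kg.
Tool frame: the origin (TCP) lies midway between the tips of the shut fingers; the grasp point (between the pads) lies 19 mm behind it (grip_point_offset is the distance from the TCP to the grasp point, in m); z points along the fingers, y is the line along which they close (so a half turn about z gives the same grasp; the last joint's range is limited). The gripper opens to 85 mm and grips with 20 to 120 N. Pads are 22 mm wide; open, the fingers measure 114 mm over their backs; the gripper's body (76 mm by 85 mm) begins 54 mm behind the grasp point. The pads swing forward as they close: fully open they stand 13 mm farther back than shut.
Start: joints at [-1.354, 0.326, -0.193, 1.052, 0, 1.437], TCP at [0.189, -0.517, 0.231] pointing down, gripper open.
Joint ranges: [-2.65, 2.65], [-0.97, 1.79], [-1.3, 1.35], [-1.93, 2.1], [-1.47, 1.37], [-3.14, 3.14]. Speed limits (rad/s): [2.57, 2.57, 3.14, 3.14, 3.14, 3.14].

### API

Orientations are given as a rotation vector (axis times angle).
In Python, from cell import * gives the robot as it stands. Calls block until the motion is done:
- movep(position, orientation): joint-space move of the TCP to a pose.
- move_l(position, velocity=0.15, rot=None, until_force=None): straight line of the TCP; rot=None keeps the orientation; velocity is the mean speed in m/s. With until_force (N) it stops when the force on the tool has changed by that much, and returns True; else False.
- set_joints(angles): joint-space move.
- let_go() and grab(newtons=None): open the fingers fully, or close them until they stop; newtons is the grip in N (None keeps the last).
- sleep(seconds).
- ik(position, orientation): joint angles nearest the present ones, or None.
- get_state(): the state.
- grab_frame(name): name is "scene" or "top" or "wrist"; returns a dict with "img" (420x560x3 uint8, red, green, blue), "fx", "fy", "cx", "cy" (pixels), "k1" (the pictures are not rectified: a ray, as slopes to the right and down, at radius r is drawn at 1 + k1 r^2 times it, then the intrinsics apply), "cam_to_world" (4x4, takes a point from camera to world coordinates); the wrist camera has in their place "T_tool_cam" (4x4, takes a point from camera to tool coordinates, whose origin is the TCP and whose axes are the flange's). Camera axes: x right, y down, z forward; pixel columns grow to the right and rows downward; lengths in m; the calibration is good to about 2 mm. A picture is of the moment at which its call begins: read the wrist's pose just before it. There is no depth.
A pose or a line that the arm cannot do raises MotionError and nothing moves.
- sign_off(): hands the job in; it is judged then, once.
Trained networks look in the newest picture that a camera, given by its name, has taken for a name from the list of things; names that differ only in an ending like _2 or _b are one class to them, and where a whole thing is asked for, a point or a joint stands for the part that bears it (a point fixed in the world has none). Each returns a list of dicts, best first, with "score" (0 to 1); they miss things now and then, are a little off and sometimes report something else, mostly with a low value. They report only what shows in the picture. A call takes as long as a camera call.
- spot_in(camera, name): "centre" ([column, row] in pixels, amid what is visible of it).
- silhouettes(camera, name): "mask" (420x560 bool, what is visible of it) and "centre" ([column, row] in pixels, amid what is visible of it).
- tip_of(camera, name): "centre" ([column, row] in pixels: a listed point, or the origin of a listed thing).
The state is a dict: "clock": time; "q": joint angles; "joint_velocities": joint speeds; "tau": joint torques, N m; "position": TCP position; "eef_rot": TCP orientation; "contact_force": force on the tool from outside, world axes, zero at the start; "wrist_torque": the same for the moment, N m; "finger_gap": opening from 0.0 (shut) to 1.0 (fully open); "grasp_force": force on a finger pad.
Only numpy, scipy, OpenCV 4.12 (cv2) and the standard library are available. Lean on these libraries where they do the work, as an engineer would, in place of code of your own. Each camera call takes 0.05 s, during which the arm holds its last target. There are 200 camera calls.

## Working session

There is one attempt and no reset: what is moved stays moved. The work goes in short steps, each a Python script; the robot and the scene stay as the last script left them, time stands still between calls to the robot, and variables do not carry over. Pictures are saved under pics/ and viewed, at most 10 in all, crops included, and the job is handed in when it is done.

```bash
ls; mkdir -p pics; cat > h.py <<'E'
from cell import *
import numpy as np, cv2
def ray(f,px):
    K=np.array([[f["fx"],0,f["cx"]],[0,f["fy"],f["cy"]],[0,0,1.]])
    u,v=(px[0]-f["cx"])/f["fx"],(px[1]-f["cy"])/f["fy"]
    x,y=u,v
    for _ in range(20):
        s=1+f["k1"]*(x*x+y*y); x,y=u/s,v/s
    T=np.array(f["cam_to_world"]); d=T[:3,:3]@np.array([x,y,1.])
    return T[:3,3],d
def atz(f,px,z):
    o,d=ray(f,px); return o+d*(z-o[2])/d[2]
def save(f,n): cv2.imwrite("pics/"+n,f["img"][:,:,::-1])
def tri(rs):
    A=np.zeros((3,3));b=np.zeros(3)
    for o,d in rs:
        d=d/np.linalg.norm(d);P=np.eye(3)-np.outer(d,d);A+=P;b+=P@o
    p=np.linalg.solve(A,b)
    return p,[np.linalg.norm(np.cross(p-o,d/np.linalg.norm(d))) for o,d in rs]
E
python3 - <<'E'
from h import *
np.set_printoptions(precision=4,suppress=True)
F={}
for c in ["scene","top"]:
    F[c]=grab_frame(c); save(F[c],c+"1.png"); print(c,np.array(F[c]["cam_to_world"])[:3,3])
Z=dict(case=0,lid=.07,strap_pivot=.096,strap_end=.096,lever_hinge=.106,lever_pad=.15,tape=0,vial=0,pinblock=0,tweezers=0,mug=0,jar=0,limebox=0)
for n,z in Z.items():
    R=[]
    for c in F:
        t=tip_of(c,n)
        if t: print(n,c,np.round(t[0]["centre"],1),round(t[0]["score"],2),atz(F[c],t[0]["centre"],z)); R.append(ray(F[c],t[0]["centre"]))
    if len(R)==2: print("   tri",*tri(R))
print(get_state()["clock"])
E
```

```text
pics
scene [ 1.3307 -0.104   0.9108]
top [0.3181 0.0226 1.4126]
case scene [264. 247.] 0.6 [ 0.5375 -0.0486  0.    ]
case top [269.9 187.8] 0.22 [0.5971 0.0458 0.    ]
   tri [ 0.5845 -0.0034  0.0528] [np.float64(0.04840447329159744), np.float64(0.04840447329159744)]
lid scene [258.  229.7] 0.96 [ 0.5362 -0.0627  0.07  ]
lid top [308.3 206. ] 0.84 [ 0.5323 -0.0556  0.07  ]
   tri [ 0.5326 -0.0591  0.0657] [np.float64(0.003322298288891132), np.float64(0.0033222982888911215)]
strap_pivot scene [281.  251.9] 0.72 [ 0.6421 -0.0148  0.096 ]
strap_pivot top [296.8 163.9] 0.73 [ 0.6405 -0.0274  0.096 ]
   tri [ 0.6413 -0.0211  0.0961] [np.float64(0.006359985369923581), np.float64(0.00635998536992361)]
strap_end scene [320.5 215.7] 0.73 [0.5306 0.1049 0.096 ]
strap_end top [248.6 210. ] 0.79 [0.521  0.1004 0.096 ]
   tri [0.5228 0.1038 0.0883] [np.float64(0.003058691384684703), np.float64(0.0030586913846846627)]
lever_hinge scene [300.6 228.2] 0.86 [0.5785 0.0436 0.106 ]
lever_hinge top [269.7 187.1] 0.83 [0.578  0.0446 0.106 ]
   tri [0.5781 0.0441 0.1055] [np.float64(0.0004743116167171933)
[... 881 characters left out ...]
447898)]
tweezers scene [434.9 239.2] 0.57 [ 0.5677  0.4289 -0.    ]
tweezers top [372.1 217.3] 0.74 [ 0.5078 -0.2364  0.    ]
   tri [0.6372 0.0413 0.306 ] [np.float64(0.279047580467601), np.float64(0.27904758046760103)]
mug scene [445.4 266. ] 0.73 [0.6625 0.4203 0.    ]
jar scene [118.  273.7] 0.77 [ 0.5809 -0.433   0.    ]
jar top [436.1 191.1] 0.94 [ 0.5784 -0.4249  0.    ]
   tri [ 0.5793 -0.4299 -0.0029] [np.float64(0.003883659426326092), np.float64(0.003883659426325909)]
limebox scene [420.1 197. ] 0.65 [0.3938 0.4497 0.    ]
limebox top [123.9 268.7] 0.73 [0.3781 0.4566 0.    ]
   tri [ 0.3784  0.46   -0.0149] [np.float64(0.0011358810913814012), np.float64(0.001135881091381327)]
1.4
```

```bash
python3 - <<'E'
import cv2,numpy as np
a=cv2.imread("pics/scene1.png")[150:330,150:390]; b=cv2.imread("pics/top1.png")[110:290,200:440]
cv2.imwrite("pics/both.png",np.vstack([cv2.resize(x,None,fx=1.66*1,fy=1.66,interpolation=cv2.INTER_CUBIC) for x in (a,b)]))
cv2.imwrite("pics/crop.png",np.hstack([cv2.resize(x,(400,300),interpolation=cv2.INTER_CUBIC) for x in (a,b)]))
E
```

```text
(no output)
```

View pics/both.png

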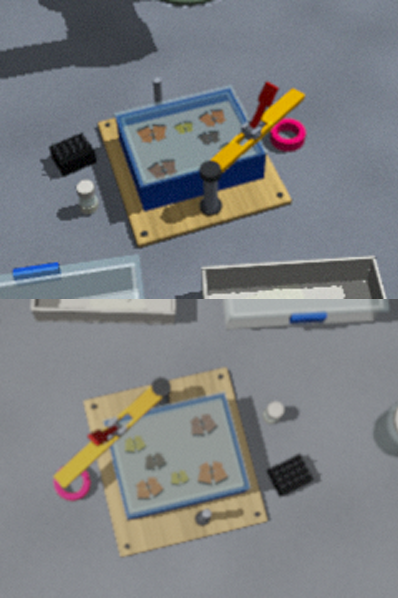

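View pics/top1.png

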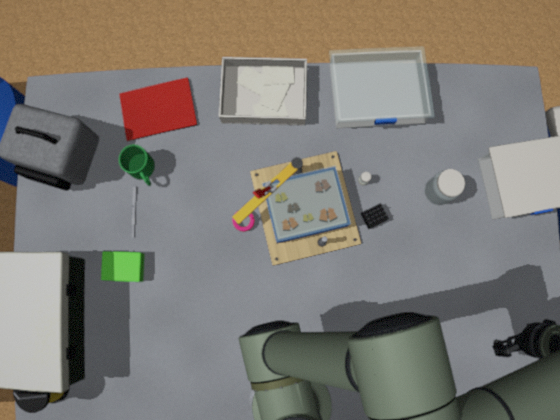

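The top view shows the strap hub at about (296,163), the strap's free end at (237,219), the stop post top at (322,242) and the tape under the strap end at (244,222). The tweezers are at (134,212), so the top detection for them was wrong. Next I'll fit the case pose and strap angle from the board corners plus these detections.

```bash
cat >> h.py <<'E'
from scipy.optimize import least_squares
from scipy.spatial.transform import Rotation as R
import json
def proj(f,P):
    T=np.linalg.inv(np.array(f["cam_to_world"])); p=T[:3,:3]@P+T[:3,3]; x,y=p[0]/p[2],p[1]/p[2]
    s=1+f["k1"]*(x*x+y*y); return np.array([f["fx"]*x*s+f["cx"],f["fy"]*y*s+f["cy"]])
def model(v,a=0):
    x,y,w,s=v; c,n=np.cos(w),np.sin(w)
    W=lambda X,Y,Z:np.array([x+c*X-n*Y,y+n*X+c*Y,Z])
    S=lambda r,z,t=0:W(.105-r*np.cos(s)+t*np.sin(s),r*np.sin(s)+t*np.cos(s),z)
    M={"b%d%d"%(i>0,j>0):W(i*.135,j*.125,.012) for i in(-1,1) for j in(-1,1)}
    M|=dict(post=W(-.105,-.02,.104),strap_pivot=S(0,.096),strap_end=S(.18,.096),lever_hinge=S(.095,.106),tip=S(.22,.102),lid=W(0,0,.07))
    M["lever_pad"]=S(.095+.06*np.cos(1.047-a),.106+.06*np.sin(1.047-a))
    return M,W,S
def fit(obs,F,v0=(.54,-.055,.27,1.1)):
    def res(v):
        M,_,_=model(v[:4],v[4]); return np.concatenate([(proj(F[c],M[n])-px) for c,n,px in obs])
    r=least_squares(res,list(v0)+[.1],loss="soft_l1"); e=res(r.x).reshape(-1,2)
    return r.x,[(c,n,np.round(q,1)) for (c,n,_),q in zip(obs,e)]
E
python3 - <<'E'
from h import *
np.set_printoptions(precision=4,suppress=True)
F={};obs=[]
for c in ["scene","top"]:
    F[c]=grab_frame(c)
    for n in ["strap_pivot","strap_end","lever_hinge","lever_pad","lid"]:
        t=tip_of(c,n)
        if t: obs.append((c,n,t[0]["centre"]))
def add(c,ox,oy,ty,d):
    for n,(x,y) in d.items(): obs.append((c,n,np.array([ox+x/1.66,oy+(y-ty)/1.66])))
add("top",200,110,299,dict(b11=(84,401),b10=(228,369),b00=(268,520),b01=(124,554),post=(204,516)))
add("scene",150,150,0,dict(b11=(291,199),b10=(138,243),b00=(98,120),post=(157,80)))
v,e=fit(obs,F); print(v); [print(*q) for q in e]
json.dump(list(v),open("v.json","w"))
M,W,S=model(v[:4],v[4]); print({k:np.round(M[k],3) for k in M})
f=grab_frame("wrist"); print(np.array(f["T_tool_cam"]),f["fx"])
print(R.from_rotvec(get_state()["eef_rot"]).as_matrix())
E
```

```text
[ 0.539  -0.0503  0.2139  1.07    0.0067]
scene strap_pivot [-0.7  1.4]
scene strap_end [ 0.2 -0.8]
scene lever_hinge [-0.1 -2.9]
scene lever_pad [-0.2 -1.9]
scene lid [ 58.8 -47.3]
top strap_pivot [ 48.9 -44.5]
top strap_end [0.2 0.1]
top lever_hinge [-0.6 -0.8]
top lever_pad [-0.7 -0.6]
top lid [-0.8 -0.1]
top b11 [-0.7 -0.7]
top b10 [-0.7 -1.6]
top b00 [-0.1  0.7]
top b01 [-2.4  1.9]
top post [ 1.5 -1.7]
scene b11 [-0.2 -0.4]
scene b10 [-1.4 -0.1]
scene b00 [-1.5 -0.1]
scene post [-0.8 -1.2]
{'b00': array([ 0.434, -0.201,  0.012]), 'b01': array([0.381, 0.043, 0.012]), 'b10': array([ 0.697, -0.144,  0.012]), 'b11': array([0.644, 0.101, 0.012]), 'post': array([ 0.441, -0.092,  0.104]), 'strap_pivot': array([ 0.642, -0.028,  0.096]), 'strap_end': array([0.524, 0.108, 0.096]), 'lever_hinge': array([0.579, 0.044, 0.106]), 'tip': array([0.497, 0.138, 0.102]), 'lid': array([ 0.539, -0.05 ,  0.07 ]), 'lever_pad': array([0.559, 0.067, 0.158])}
[[ 0.0003 -0.9552 -0.2961  0.0754]
 [ 1.      0.0007 -0.0011  0.0008]
 [ 0.0012 -0.2961  0.9552 -0.1419]
 [ 0.      0.      0.      1.    ]] 313.3861137538326
[[ 0.9391  0.3437 -0.    ]
 [ 0.3437 -0.9391  0.    ]
 [ 0.     -0.     -1.    ]]
```

```bash
cat >> h.py <<'E'
def pose(v,s,r,t,z,flip=1):
    _,_,S=model([v[0],v[1],v[2],s]); p=S(r,z,t)
    x=S(1,0)-S(0,0); x/=np.linalg.norm(x); x*=flip; zz=np.array([0,0,-1.]); 
    return p,R.from_matrix(np.column_stack([x,np.cross(zz,x),zz])).as_rotvec()
def wrist():
    st=get_state(); f=grab_frame("wrist"); T=np.eye(4); T[:3,:3]=R.from_rotvec(st["eef_rot"]).as_matrix(); T[:3,3]=st["position"]
    f["cam_to_world"]=T@np.array(f["T_tool_cam"]); return f
E
python3 - <<'E'
from h import *
np.set_printoptions(precision=3,suppress=True)
v=json.load(open("v.json"))
for fl in (1,-1):
  for a in [(1.07,.2,.045,.3),(1.07,.2,.045,.084),(0,.2,.0275,.084),(0,.12,0,.16),(0,.155,0,.11)]: print(fl,a,ik(*pose(v,*a,fl)))
movep(*pose(v,1.07,.2,.05,.3)); grab(20)
f=wrist(); save(f,"w1.png"); F={"wrist":f}; obs=[]
M,W,S=model(v[:4],v[4])
for n in ["strap_pivot","strap_end","lever_hinge","lever_pad","lid"]:
    t=tip_of("wrist",n)
    if t: print(n,t[0]["score"],t[0]["centre"],proj(f,M[n])-t[0]["centre"])
print({k:np.round(proj(f,M[k])) for k in M}); s=get_state(); print(s["clock"],s["position"],s["finger_gap"],s["contact_force"])
E
```

```text
1 (1.07, 0.2, 0.045, 0.3) [ 0.143  0.321 -0.023  1.226  0.     0.999]
1 (1.07, 0.2, 0.045, 0.084) [ 0.143  0.493 -0.348  0.73   0.     0.999]
1 (0, 0.2, 0.0275, 0.084) [-0.266  0.302 -0.665  0.604 -0.    -0.48 ]
1 (0, 0.12, 0, 0.16) [-0.242  0.344 -0.361  0.865 -0.    -0.456]
1 (0, 0.155, 0, 0.11) [-0.273  0.346 -0.509  0.716 -0.    -0.487]
-1 (1.07, 0.2, 0.045, 0.3) [ 0.143  0.321 -0.023  1.226  0.    -2.143]
-1 (1.07, 0.2, 0.045, 0.084) [ 0.143  0.493 -0.348  0.73   0.    -2.143]
-1 (0, 0.2, 0.0275, 0.084) [-0.266  0.302 -0.665  0.604 -0.     2.662]
-1 (0, 0.12, 0, 0.16) [-0.242  0.344 -0.361  0.865 -0.     2.686]
-1 (0, 0.155, 0, 0.11) [-0.273  0.346 -0.509  0.716 -0.     2.655]
strap_end 0.57 [236.0, 204.8] [ 3.094 -1.869]
lever_hinge 0.88 [242.1, 274.6] [-1.141 -0.952]
lever_pad 0.8 [235.6, 263.6] [-2.29  7.69]
lid 0.73 [179.3, 289.1] [-1.166  0.814]
{'b00': array([ 84., 294.]), 'b01': array([137., 156.]), 'b10': array([234., 361.]), 'b11': array([307., 243.]), 'post': array([ 87., 280.]), 'strap_pivot': array([245., 334.]), 'strap_end': array([239., 203.]), 'lever_hinge': array([241., 274.]), 'tip': array([237., 169.]), 'lid': array([178., 290.]), 'lever_pad': array([233., 271.])}
5.8167 [0.548 0.156 0.3  ] 0.0020895909486298063 [ 0.016 -0.788 -0.802]
```

View pics/w1.png

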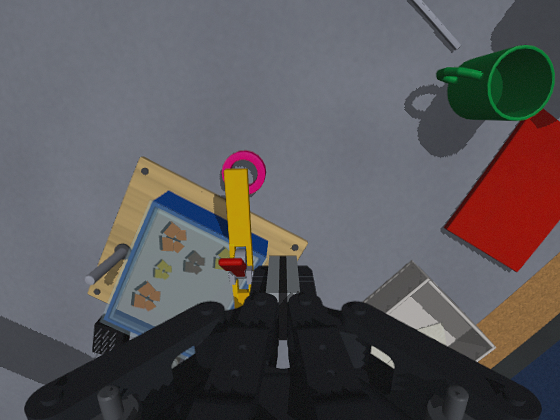

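Wrist view: strap end edge at (236,169), matching the predicted (237,169). The post top is at (88,278) and the raised lever at about (232,263), so the fit holds. I'll push the strap next.

```bash
python3 - <<'E'
from h import *
np.set_printoptions(precision=3,suppress=True)
v=json.load(open("v.json")); r=.202; z=.085
p,o=pose(v,1.07,r,.05,z); move_l(p,.12,rot=o)
print(get_state()["contact_force"])
_,_,S=model(v[:4])
for s in np.r_[np.linspace(1.05,.1,9),.04,-.02,-.08]:
    last=s<.11
    p,o=pose(v,s,r,.0285,z)
    hit=move_l(p,.03 if last else .08,rot=o,until_force=7 if last else 12)
    st=get_state(); _,W,S=model([*v[:3],s]); t=S(0,0,1)-S(0,0)
    print(round(s,3),hit,np.round(st["position"]-p,4),st["contact_force"],"tang",round(t@st["contact_force"],2))
    if hit: break
print(st["clock"])
E
```

```text
[ 0.178 -0.117  0.848]
1.05 False [ 0. -0.  0.] [0.124 0.165 0.453] tang 0.2
0.931 False [0.001 0.    0.   ] [-0.242  0.542  0.395] tang 0.25
0.812 False [0.001 0.    0.   ] [-0.05   0.258  0.926] tang 0.18
0.694 False [0.001 0.    0.   ] [ 0.053 -0.368  0.957] tang -0.3
0.575 False [0.001 0.    0.   ] [ 0.285 -0.156  0.512] tang -0.04
0.456 False [0. 0. 0.] [-0.375  0.01   0.087] tang -0.08
0.338 False [0. 0. 0.] [-0.717  0.967  0.326] tang 0.87
0.219 False [0. 0. 0.] [-0.001  0.131 -0.061] tang 0.13
0.1 False [-0. -0. -0.] [-0.302 -0.259 -0.505] tang -0.22
0.04 False [-0. -0. -0.] [-0.365  0.366 -0.654] tang 0.42
-0.02 True [-0.001  0.003 -0.   ] [ 0.512  1.667 -0.338] tang 1.5
13.3
```

```bash
python3 - <<'E'
from h import *
np.set_printoptions(precision=4,suppress=True)
v=json.load(open("v.json"))
p,o=pose(v,0,.202,.06,.085); move_l(p,.12,rot=o)
p,o=pose(v,0,.202,.06,.26); move_l(p,.2,rot=o)
F={"wrist":wrist(),"scene":grab_frame("scene"),"top":grab_frame("top")}; save(F["wrist"],"w2.png")
obs=[]
M,W,S=model([*v[:3],0],.15)
for c in F:
  for n in ["strap_pivot","strap_end","lever_hinge","lever_pad","lid"]:
    t=tip_of(c,n)
    if t: print(c,n,round(t[0]["score"],2),t[0]["centre"],proj(F[c],M[n])-t[0]["centre"])
print({k:np.round(proj(F["wrist"],M[k])) for k in M}); print(get_state()["clock"])
E
```

```text
wrist strap_end 0.71 [223.3, 218.6] [ 0.9003 -1.896 ]
wrist lever_hinge 0.7 [229.4, 298.4] [-2.2723 -3.7883]
wrist lever_pad 0.65 [217.6, 288.8] [-1.4248 -2.3425]
wrist lid 0.75 [232.9, 275.0] [-1.2047 -4.3519]
scene strap_pivot 0.7 [278.7, 249.0] [-3.0928  3.2791]
scene strap_end 0.93 [255.1, 205.7] [-1.035  -1.1584]
scene lever_hinge 0.88 [265.2, 226.1] [-1.6362 -2.9879]
scene lever_pad 0.63 [257.7, 203.3] [ 0.8875 -2.8928]
scene lid 0.62 [259.7, 232.2] [ 3.0573 -2.1554]
top strap_pivot 0.95 [297.1, 163.9] [-0.0839 -0.429 ]
top lid 0.18 [372.3, 215.8] [-66.0874 -12.294 ]
{'b00': array([134., 150.]), 'b01': array([336., 149.]), 'b10': array([160., 333.]), 'b11': array([326., 333.]), 'post': array([201., 190.]), 'strap_pivot': array([233., 358.]), 'strap_end': array([224., 217.]), 'lever_hinge': array([227., 295.]), 'tip': array([221., 179.]), 'lid': array([232., 271.]), 'lever_pad': array([216., 286.])}
15.65
```

View pics/w2.png

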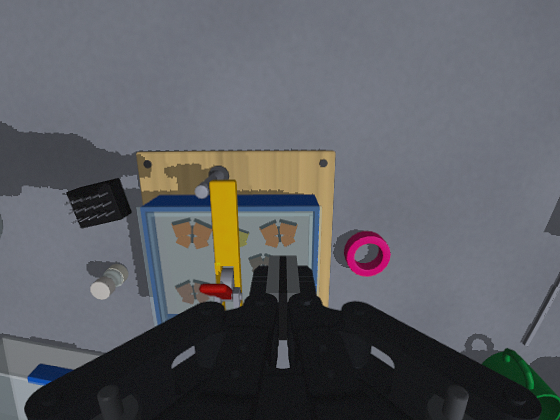

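```bash
python3 - <<'E'
import cv2
cv2.imwrite("pics/w2c.png",cv2.resize(cv2.imread("pics/w2.png")[150:310,170:270],(500,600)[0:2] if 0 else None,fx=3.75,fy=3.75,interpolation=cv2.INTER_CUBIC))
E
```

```text
(no output)
```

View pics/w2c.png

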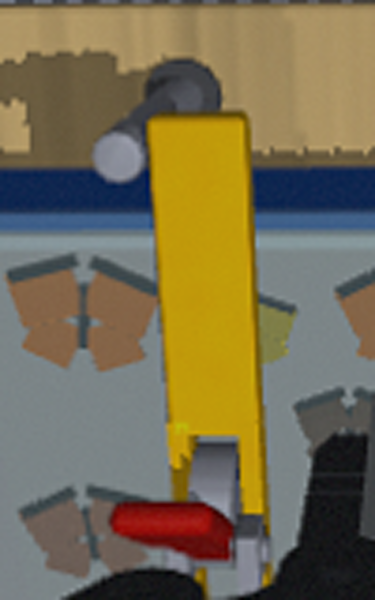

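Strap is over the lid, right by the post: post edge at about (209,191), strap edge at about (210,190). There may be a gap of about 1 mm, so I'll push again more firmly and re-measure.

```bash
python3 - <<'E'
from h import *
np.set_printoptions(precision=4,suppress=True)
v=json.load(open("v.json"))
_,_,S=model([*v[:3],0]); t=S(0,0,1)-S(0,0); O=S(0,0)
p,o=pose(v,0,.202,.06,.085); move_l(p,.25,rot=o)
p,o=pose(v,0,.202,.033,.085); move_l(p,.15,rot=o)
p,o=pose(v,0,.202,.017,.085); hit=move_l(p,.02,rot=o,until_force=15)
for _ in range(3):
    s=get_state(); print(hit,"t",(s["position"]-O)@t,"F",s["contact_force"]@t); sleep(.05)
p,o=pose(v,0,.202,.06,.085); move_l(p,.12,rot=o)
p,o=pose(v,0,.202,.06,.26); move_l(p,.25,rot=o)
f=wrist(); cv2.imwrite("pics/w3c.png",cv2.resize(f["img"][150:310,170:270,::-1],None,fx=3.75,fy=3.75,interpolation=cv2.INTER_CUBIC))
print(get_state()["clock"])
E
```

```text
True t 0.027266253348007936 F 1.8155195032155977
True t 0.02728387767986127 F 1.2491334255149118
True t 0.027270990303050056 F 1.366555607526729
18.85
```

View pics/w3c.png

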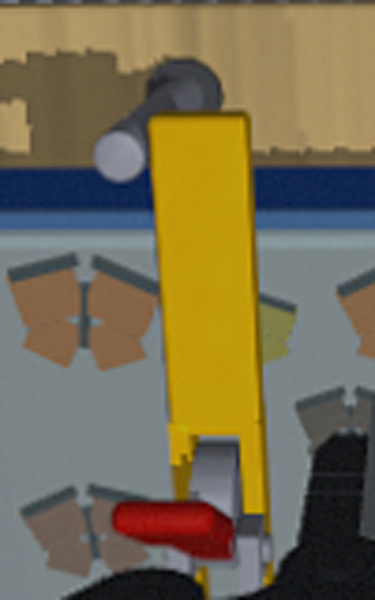

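The strap reached the same place under 15 N (t = 27.3 mm, the finger's half thickness plus half the strap), so it is hard on the stop. Now the lever.

```bash
python3 - <<'E'
from h import *
np.set_printoptions(precision=2,suppress=True)
v=json.load(open("v.json")); h=.0925; T=.0005; L=.064
def at(phi,off=0,dz=0):
    n=.004+off
    return pose(v,0,h+L*np.cos(phi)-n*np.sin(phi)-.011,T,.106+L*np.sin(phi)+n*np.cos(phi)+dz)
p,o=at(.95,.02); q=p.copy(); q[2]=.26
move_l(q,.15,rot=o); move_l(p,.12)
print(get_state()["contact_force"])
for phi in np.linspace(.95,0,11):
    p,o=at(phi); hit=move_l(p,.05,rot=o,until_force=25); s=get_state()
    print(round(phi,2),hit,s["contact_force"],np.round(s["position"][2],4))
    if hit: break
else:
    p,o=at(0,0,-.004); hit=move_l(p,.015,until_force=22); s=get_state(); print(hit,s["contact_force"],np.round(s["position"],4))
print(s["clock"])
E
```

```text
[-0.32  0.59  0.09]
0.95 False [ 0.21  0.07 -0.97] 0.1604
0.86 False [-0.03 -0.17 -0.01] 0.1569
0.76 False [ 0.99 -0.35  0.22] 0.1528
0.66 False [ 0.27 -0.17 -0.19] 0.1483
0.57 False [-0.73 -0.05  0.62] 0.1434
0.48 False [ 0.69 -0.07  0.11] 0.1383
0.38 False [ 0.5  -0.65 -0.51] 0.133
0.28 False [0.78 0.09 0.03] 0.1276
0.19 False [ 0.76 -0.74  2.38] 0.1221
0.09 False [ 0.97 -0.19  1.95] 0.1159
0.0 False [-0.19  0.94  6.49] 0.1103
True [-0.6   0.83  6.18] [ 0.5  -0.06  0.11]
24.1917
```

```bash
python3 - <<'E'
from h import *
np.set_printoptions(precision=4,suppress=True)
v=json.load(open("v.json"))
print(get_state()["position"])
p=get_state()["position"].copy() if hasattr(get_state()["position"],"copy") else list(get_state()["position"])
p[2]=.26; move_l(p,.12)
p,o=pose(v,0,.28,.10,.27); move_l(p,.2,rot=o)
F={"wrist":wrist(),"scene":grab_frame("scene"),"top":grab_frame("top")}
M,W,S=model([*v[:3],0],1.047)
for c in F:
  for n in ["strap_end","lever_hinge","lever_pad","lid"]:
    t=tip_of(c,n)
    if t: print(c,n,round(t[0]["score"],2),t[0]["centre"],proj(F[c],M[n])-t[0]["centre"])
a=cv2.resize(F["wrist"]["img"][150:350,130:330],(400,400)); b=cv2.resize(F["scene"]["img"][170:290,190:310],(400,400),interpolation=cv2.INTER_CUBIC)
cv2.imwrite("pics/end.png",np.hstack([a,b])[:,:,::-1]); print(get_state()["clock"])
E
```

```text
[ 0.4994 -0.0584  0.1102]
wrist strap_end 0.92 [195.4, 276.5] [-0.0257  0.7472]
wrist lever_hinge 0.77 [202.6, 345.1] [-2.8689 -0.7507]
wrist lever_pad 0.61 [195.0, 301.6] [ 0.0545 -0.4093]
wrist lid 0.24 [329.0, 293.1] [-123.146    25.8367]
scene strap_end 0.73 [255.2, 204.7] [-1.135  -0.1584]
scene lever_hinge 0.96 [266.0, 223.4] [-2.4362 -0.2879]
scene lever_pad 0.57 [259.3, 209.7] [-2.647  -1.8115]
scene lid 0.8 [260.9, 229.6] [1.8573 0.4446]
top strap_end 0.91 [313.3, 227.7] [0.4362 2.1745]
top lever_hinge 0.98 [307.9, 198.0] [-1.9343 -0.5118]
top lever_pad 0.54 [311.1, 218.4] [0.5181 1.5777]
top lid 0.9 [308.9, 202.0] [-2.6874  1.506 ]
27.3333
```

View pics/end.png

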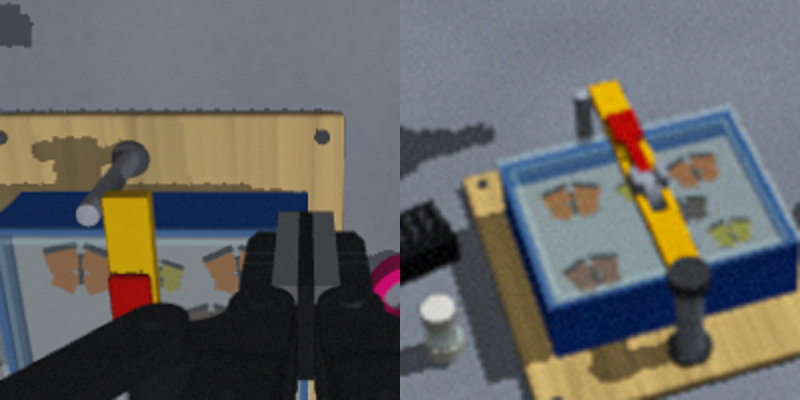

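Both views show the strap against the post, with the lever's red pad lying flat on it. The tip stopped at z = 110.2 mm, where the flat pad's top should be at 110. I'll touch it once more to rule out springback, then clear out and hand in.

```bash
python3 - <<'E'
from h import *
np.set_printoptions(precision=4,suppress=True)
v=json.load(open("v.json"))
p,o=pose(v,0,.1455,.0005,.26); move_l(p,.2,rot=o)
p[2]=.125; move_l(p,.12)
p[2]=.106; print(move_l(p,.015,until_force=12),get_state()["position"][2])
p[2]=.26; move_l(p,.12)
p,o=pose(v,0,.28,.12,.30); move_l(p,.2,rot=o)
sleep(.3); grab_frame("top"); print([t["centre"] for t in tip_of("top","strap_end")[:1]],get_state()["clock"],get_state()["contact_force"])
sign_off()
E
```

```text
True 0.11026850204436899
[[312.8, 228.6]] 33.4083 [ 0.0953  0.0167 -0.3893]
the job is handed in; nothing more can be done
```

I pushed the strap over until it stopped hard against the post, then pressed the lever flat; its pad top touched at 110.3 mm (110 mm nominal). I handed in at about 33 s with the gripper clear of everything. I did not separately measure whether the lid shifted or the bystanders moved.

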